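# Shut the gas cocks on the bench turret

## Task

Before the laboratory's gas main is switched back on, shut both gas cocks that were left open on the bench turret: with a fingertip, push each yellow lever clockwise until it stands square across its hose nozzle, at its stop. Only push the levers, do not grip or force them; leave the blue compressed-air levers as they are, and do not disturb the vial, the bottle and the flask standing on the bench.

Things in the scene. Friction and masses are not known exactly. Their poses are not given: they have to be found in the camera images.
- gas_turret: the gas turret, fixed to the bench: white column 42 mm across and 118 mm high on a 68 mm foot, yellow band and two yellow levers. Origin at the centre of its foot on the bench; its z points up. Along its own +y (side a) and -y (side b) runs an outlet: valve body 29 mm across and then a steel hose nozzle 13 to 18 mm across, their centre line 90 mm above the bench, nozzle ending 118 mm from the column's axis. The valve axes are vertical, 58 mm from the column's axis
- air_turret: the compressed-air turret, the same shape and size but with blue band and blue levers. Origin at the centre of its foot
- gas_lever_a (a joint): quarter-turn valve lever of the gas turret, the one on the turret's own +y side: 0 = fully open (lever in line with its hose nozzle, pointing away from the column), 1.571 = fully shut (lever square across the nozzle), both at hard stops; it grows as the lever turns CLOCKWISE seen from above. Stiff to start and stays where it is left (no spring, no detent): about 0.18 N m, that is 3 to 5 N pushed 40 to 60 mm from the axis.
- gas_hub_a (a point): on the turning axis of yellow gas lever a, at half the height of the lever's blade (131 mm above the bench); hub 25 mm across, its top 142 mm above the bench. Over 35 N from the fingers on lever or turret counts as gripping or forcing it
- gas_tip_a (a point): tip of the yellow gas lever a: end of its blade on the centre line, 62 mm from its turning axis, 131 mm above the bench. The blade is 12 mm wide (15 mm at the rounded end) and 14 mm tall, from 124 to 138 mm above the bench; it is level, with 19 mm of free height between it and the valve body below
- gas_lever_b (a joint): quarter-turn valve lever of the gas turret, the one on the turret's own -y side: 0 = fully open (lever in line with its hose nozzle, pointing away from the column), 1.571 = fully shut (lever square across the nozzle), both at hard stops; it grows as the lever turns CLOCKWISE seen from above. Stiff to start and stays where it is left (no spring, no detent): about 0.18 N m, that is 3 to 5 N pushed 40 to 60 mm from the axis.
- gas_hub_b (a point): on the turning axis of yellow gas lever b, at half the height of the lever's blade (131 mm above the bench); hub 25 mm across, its top 142 mm above the bench. Over 35 N from the fingers on lever or turret counts as gripping or forcing it
- gas_tip_b (a point): tip of the yellow gas lever b: end of its blade on the centre line, 62 mm from its turning axis, 131 mm above the bench. The blade is 12 mm wide (15 mm at the rounded end) and 14 mm tall, from 124 to 138 mm above the bench; it is level, with 19 mm of free height between it and the valve body below
- air_tip_a (a point): tip of the blue air lever a: end of its blade on the centre line, 62 mm from its turning axis, 131 mm above the bench. The blade is 12 mm wide (15 mm at the rounded end) and 14 mm tall, from 124 to 138 mm above the bench; to be left as it is
- air_tip_b (a point): tip of the blue air lever b: end of its blade on the centre line, 62 mm from its turning axis, 131 mm above the bench. The blade is 12 mm wide (15 mm at the rounded end) and 14 mm tall, from 124 to 138 mm above the bench; to be left as it is
- vial: loose green glass vial with black cap, 25 mm across, 60 mm high; origin under its centre
- amber_bottle: loose brown glass reagent bottle with black cap, 54 mm across, 115 mm high; origin under its centre
- flask: loose clear volumetric flask with a white stopper: bulb 58 mm across, neck 15 mm across, 150 mm high; origin under its centre

How it is judged:
At the end, for the whole second after the job is handed in: Both yellow gas levers are shut to within 7 degrees of their stops (joint above 1.45) and at rest; both blue levers are where they were (tips within 7 mm); vial, bottle and flask stand upright within 15 mm of where they were (value of joint each of gas_lever_a, gas_lever_b above 1.45 rad and velocity of joint gas_lever_a between -0.05 and 0.05 rad/s and velocity of joint gas_lever_b between -0.05 and 0.05 rad/s and not (distance of any of air_tip_a, air_tip_b from where it was at the start of the episode above 0.007 m) and not (distance of any of vial, amber_bottle, flask from where it was at the start of the episode above 0.015 m or angle between any of vial, amber_bottle, flask's own z axis and vertical above 0.35 rad)); the robot touches nothing.
It fails at once if a blue compressed-air lever is moved by more than about 6 degrees (distance of any of air_tip_a, air_tip_b from where it was at the start of the episode above 0.007 m).
It fails at once if the vial, the brown bottle or the flask is lifted, shoved more than 15 mm or tipped (distance of any of vial, amber_bottle, flask from where it was at the start of the episode above 0.015 m or angle between any of vial, amber_bottle, flask's own z axis and vertical above 0.35 rad).
It fails at once if the gas levers or their turret are gripped or forced (more than 35 N from the fingers) (contact force between the fingers and gas_turret above 35 N).
It fails at once if the gas turret or its levers are pushed with the arm or the gripper's body instead of the fingers (contact force between the arm and gas_turret above 2 N).
It also fails if it takes over 54 s, if anything falls off the work surface, if the arm or the gripper's body presses on something with over 40 N, if the wrist force passes 120 N, or if a joint passes its speed limit or range.

## Robot

A 7-joint arm with a two-finger parallel gripper is mounted at the origin on the work surface. World frame = base frame: x ahead of the robot, y to its left, z up, the work surface at z = 0. Lengths are in m, angles in rad, forces in N, time in s.
With the tool pointing down it reaches from about 0.4 to 0.9 m from the base axis. Payload 5.5 kg.
Tool frame: the origin (TCP) lies between the finger pads; the fingertips stand 11 mm ahead of it and the grasp point (between the pads) lies 8 mm behind it; z points along the fingers, x is the direction in which the jaws open and shut, and the axes are right-handed (so a half turn about z gives the same grasp; the last joint's range is limited). The gripper opens to 92 mm and grips with 3 to 60 N. Pads are 19 mm wide; open, the fingers measure 130 mm over their backs; the gripper's body (75 mm by 190 mm) begins 47 mm behind the grasp point.
Start: joints at [-0.846, 0.501, -0.427, 1.55, 0.221, 1.138, -0.21], TCP at [0.29, 0.582, 0.238] pointing down, gripper open.
Joint ranges: [-2.88, 2.88], [-0.31, 2.03], [-1.54, 1.56], [0.2, 2.42], [-1.41, 4.55], [0.19, 2.02], [-2.57, 2.57]. Speed limits (rad/s): [2.57, 2.57, 3.14, 3.14, 3.14, 3.14, 3.14].

## Interface

Orientations are given as a unit quaternion [x, y, z, w].
In Python, from cell import read_state, snapshot, sign_off gives the robot as it stands.
- The arm moves only by the shell command python3 -m inch 'ROWS' [FORCE]. ROWS is JSON, one flat list of numbers, 7 for each row, row after row: the finger opening in m, from 0 to 0.0918, then the shift along the world's x, y, z in m, then the turn, a rotation vector about the world's x, y, z in degrees. In form: [hand, dx, dy, dz, rx, ry, rz, hand, dx, dy, dz, rx, ry, rz, ...]. A call has 1 to 5 rows; each row is the pose to reach, as a shift and turn from the pose measured when the call began; what a row does not reach only later rows make up. A row lasts 1/10 s, in which the tool goes at most 50 mm and 8.59 degrees, less where a joint would pass 70% of its speed; a pose out of reach is approached as far as the arm can. A call with a gripper value outside its range is refused whole. The fingers move at their own pace and stop on an object; FORCE is the grip in N (left out, the last holds). Time passes only in rows, so rows that repeat a pose let the fingers close. It gives the time, the measured TCP pose, the force and the opening at its end, in the units of the state.
- read_state(): the state, without advancing time (a new reading comes with each control period).
- snapshot(name): name is "scene" or "top" or "wrist"; returns a dict with "frame" (480x640x3 uint8, red, green, blue), "fx", "fy", "cx", "cy" (pixels), "dist" ([k1, k2, p1, p2, k3] as OpenCV has them; the pictures are not rectified), "eye" and "attitude" of the camera in the world; the wrist camera has in their place "T_tool_cam" (4x4, takes a point from camera to tool coordinates, whose origin is the TCP and whose axes are the tool frame's). Camera axes: x right, y down, z forward; pixel columns grow to the right and rows downward; lengths in m; the calibration is good to about 2 mm. A picture is of the moment at which its call begins: read the wrist's pose just before it. There is no depth.
- sign_off(): hands the job in, once; it reports no verdict.
The state is a dict: "time": time; "q": joint angles; "joint_vel": joint speeds; "joint_torque": joint torques, N m; "ee_pos": TCP position; "tcp_rot": TCP orientation; "contact_force": force on the tool from outside, world axes, zero at the start; "moment": the same for the moment, N m; "width": finger opening in m.
Only numpy, scipy, OpenCV 4.12 (cv2) and the standard library are available. Lean on these libraries where they do the work, as an engineer would, in place of code of your own. Each camera call takes 0.05 s, during which the arm holds its last target. There are 200 camera calls.

## Working session

There is one attempt and no reset: what is moved stays moved. The work goes in short steps, Python scripts to look and compute and a shell command to move; the robot and the scene stay as the last step left them, time stands still between calls to the robot, and variables do not carry over. Pictures are saved under pics/ and viewed, on a budget of 10 in all, crops included, one or two more only if the job needs it, and the job is handed in when it is done.

```bash
mkdir -p pics
python3 - <<'E'
from cell import *
import cv2
s=read_state();print(s['time'],s['ee_pos'],s['tcp_rot'],s['width'])
for n in("scene","top"):
    d=snapshot(n);cv2.imwrite(f'pics/{n}0.png',d['frame'][:,:,::-1])
    print({k:v for k,v in d.items() if k!='frame'})
E
```

```text
0.0 [0.28932884 0.58127743 0.23667092] [ 8.50149662e-01  5.26540191e-01 -8.63709795e-04  4.83345297e-04] 0.09209937701786985
{'fx': 579.7544556703239, 'fy': 579.7544556703239, 'cx': 312.21165762916524, 'cy': 238.70233793668905, 'dist': array([-0.04002905,  0.        ,  0.        ,  0.        ,  0.        ]), 'eye': array([ 1.16712839, -0.06475458,  1.01459833]), 'attitude': array([ 0.71153422,  0.64122273, -0.18606664, -0.21893303])}
{'fx': 521.009812092387, 'fy': 521.009812092387, 'cx': 326.10753115603615, 'cy': 232.69475724819515, 'dist': array([-0.03069928,  0.        ,  0.        ,  0.        ,  0.        ]), 'eye': array([ 4.22698049e-01, -8.96712523e-04,  1.20477073e+00]), 'attitude': array([-0.70104852,  0.71077272, -0.04234854,  0.03923924])}
```

View pics/top0.png

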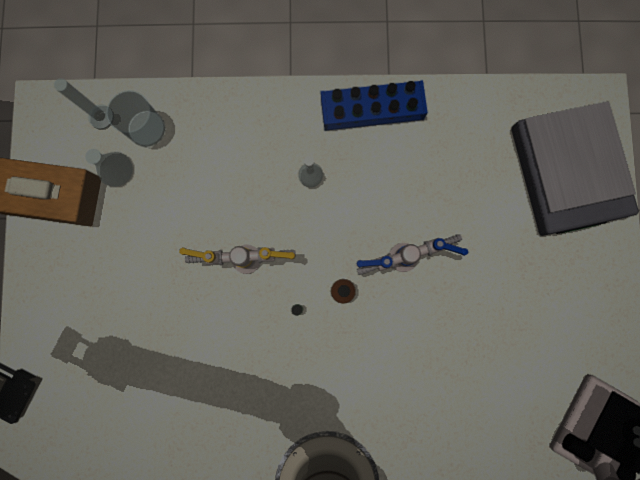

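View pics/scene0.png

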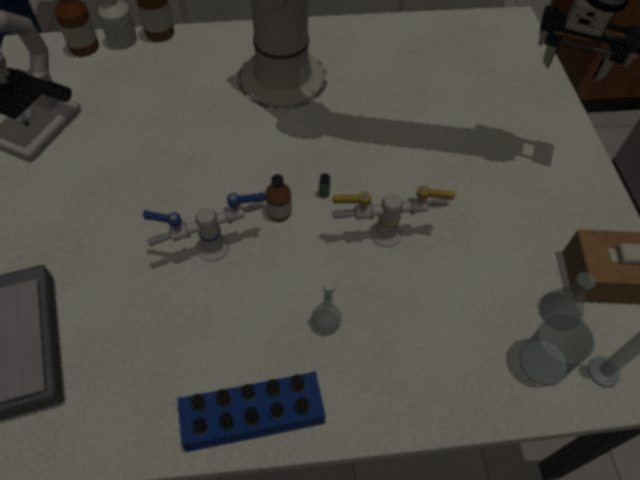

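The top view shows the gas turret column at about (240,257), with yellow lever tips near (181,250) and (294,255). The vial is at (297,309), the bottle at (343,291) and the flask at (311,175). The blue turret is at (408,256), with its nearest tip at (360,265).

```bash
cat > h.py <<'E'
import numpy as np, cv2
from scipy.spatial.transform import Rotation as R
from cell import *
def ray(d,uv,z,s=None):
    K=np.array([[d['fx'],0,d['cx']],[0,d['fy'],d['cy']],[0,0,1]])
    p=cv2.undistortPoints(np.array(uv,float).reshape(-1,1,2),K,d['dist']).reshape(-1,2)
    v=np.c_[p,np.ones(len(p))]
    if 'eye' in d: M,e=R.from_quat(d['attitude']).as_matrix(),d['eye']
    else:
        T=np.eye(4);T[:3,:3]=R.from_quat(s['tcp_rot']).as_matrix();T[:3,3]=s['ee_pos'];T=T@d['T_tool_cam'];M,e=T[:3,:3],T[:3,3]
    v=v@M.T
    return e+v*((z-e[2])/v[:,2])[:,None]
E
python3 - <<'E'
from h import *
for n in("top","scene"):
    d=snapshot(n);f=d['frame'];hsv=cv2.cvtColor(f,cv2.COLOR_RGB2HSV)
    m=cv2.inRange(hsv,(15,120,90),(35,255,255))
    k,l,st,c=cv2.connectedComponentsWithStats(m)
    for i in range(1,k):
        if st[i,4]<40 or not 150<c[i,0]<480 or st[i,1]>300: continue
        ys,xs=np.where(l==i);P=ray(d,np.c_[xs,ys],.138)[:,:2]
        a=np.linalg.svd(P-P.mean(0),full_matrices=False)[2][0];t=(P-P.mean(0))@a
        print(n,st[i],P.mean(0).round(4),'ends',(P.mean(0)+a*t.min()).round(4),(P.mean(0)+a*t.max()).round(4))
    if n=="top":
        for nm,uv,z in(("col",(240,256),.118),("vial",(297,309),.06),("bottle",(344,290),.115),("flask",(310,169),.15),("bluetip",(360,265),.13),("bluecol",(410,254),.118)):print(nm,ray(d,[uv],z).round(3))
        cv2.imwrite('pics/top1.png',cv2.resize(f[220:320,160:370],None,fx=3.8,fy=3.8,interpolation=cv2.INTER_CUBIC))
E
```

```text
top [180 248  34  14 200] [0.5065 0.2595] ends [0.5145 0.295 ] [0.499  0.2259]
top [259 248  36  11 203] [0.5044 0.0971] ends [0.5075 0.1321] [0.5012 0.06  ]
col [[0.502 0.174 0.118]]
vial [[0.389 0.059 0.06 ]]
bottle [[ 0.429 -0.042  0.115]]
flask [[0.678 0.025 0.15 ]]
bluetip [[ 0.479 -0.075  0.13 ]]
bluecol [[ 0.501 -0.182  0.118]]
```

View pics/top1.png

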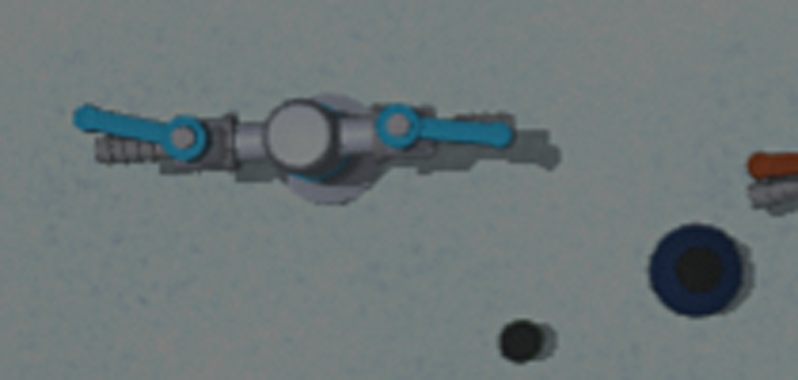

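The crop puts the hubs at about (208.9,256.3) and (264.7,253.2). The lever tips are at (182,251) and (293,255), and both levers are nearly open. The vial at (297,309) is well clear of the right lever's sweep.

```bash
cat > plan.py <<'E'
from h import *
d=snapshot("top")
H=ray(d,[(208.9,256.3),(264.7,253.2)],.142)[:,:2];T=ray(d,[(182.1,250.8),(292.9,255.3)],.138)[:,:2]
print('hubs',H.round(4),'dist',np.linalg.norm(H[0]-H[1]),'lev deg',np.degrees(np.arctan2(*(T-H).T[::-1])))
ax=H[0]-H[1];print('axis deg',np.degrees(np.arctan2(ax[1],ax[0])))
phi=63.5
def pose(h,th,gap=0,rc=45):
    u=np.array([np.cos(np.radians(th)),np.sin(np.radians(th))]);n=np.array([-u[1],u[0]])
    a=np.radians(phi-th);c=np.array([[sx*19*np.cos(a)-sy*9.5*np.sin(a),sx*19*np.sin(a)+sy*9.5*np.cos(a)] for sx in(1,-1) for sy in(1,-1)])
    k=c[:,1].argmin();return h+((rc-.6*c[k,0])*u+(6-c[k,1]+gap)*n)/1000
for i,off in((0,0),(1,180)):
    print('side',i)
    for th,g in((78,15),(78,0),(65,0),(52,0),(39,0),(26,0),(13,0),(4,0),(0,0),(-4,0)):
        print(th,g,(pose(H[i],th+off,g)).round(4))
E
python3 plan.py
```

```text
hubs [[0.5006 0.2338]
 [0.5054 0.1197]] dist 0.11426942462514572 lev deg [ 77.62672208 -94.76716247]
axis deg 92.42495874882657
side 0
78 15 [0.4737 0.2757]
78 0 [0.4884 0.2726]
65 0 [0.5003 0.2712]
52 0 [0.5194 0.289 ]
39 0 [0.5276 0.2847]
26 0 [0.535  0.2786]
13 0 [0.5412 0.2706]
4 0 [0.5444 0.2642]
0 0 [0.5456 0.2611]
-4 0 [0.5465 0.2579]
side 1
78 15 [0.5322 0.0778]
78 0 [0.5176 0.0809]
65 0 [0.5056 0.0823]
52 0 [0.4866 0.0645]
39 0 [0.4784 0.0688]
26 0 [0.471  0.0749]
13 0 [0.4648 0.0829]
4 0 [0.4615 0.0893]
0 0 [0.4604 0.0924]
-4 0 [0.4595 0.0956]
```

```bash
python3 -m inch '[0,0.02,-0.04,0,0,0,0, 0,0.045,-0.08,0,0,0,0, 0,0.07,-0.12,0,0,0,0, 0,0.09,-0.155,0,0,0,0, 0,0.11,-0.19,0,0,0,0]' 20; python3 -m inch '[0,0.02,-0.035,0,0,0,0, 0,0.04,-0.07,0,0,0,0, 0,0.063,-0.106,0,0,0,0, 0,0.063,-0.106,0,0,0,0, 0,0.063,-0.106,0,0,0,0]'
```

```text
time: 0.75
ee_pos: [0.4003, 0.3898, 0.2372]
tcp_rot: [0.85, 0.526, -0.0, 0.0]
contact_force: [0.2, 0.7, 0.5]
width: 0.0569
time: 1.25
ee_pos: [0.464, 0.2826, 0.2372]
tcp_rot: [0.851, 0.525, -0.0, 0.0]
contact_force: [-0.8, -0.3, -0.5]
width: 0.0164
```

```bash
python3 -m inch '[0,0,0,-0.03,0,0,0, 0,0,0,-0.06,0,0,0, 0,0,0,-0.085,0,0,0, 0,0,0,-0.1,0,0,0, 0,0,0,-0.105,0,0,0]'; python3 -m inch '[0,0,0,0,0,0,0, 0,0,0,0,0,0,0]'
python3 - <<'E'
from h import *
s=read_state();print(s['ee_pos'],s['width'])
d=snapshot('wrist');cv2.imwrite('pics/w1.png',d['frame'][:,:,::-1])
E
```

```text
time: 1.75
ee_pos: [0.4617, 0.2838, 0.1304]
tcp_rot: [0.85, 0.526, -0.002, -0.0]
contact_force: [0.4, 0.1, 0.8]
width: 0.0007
time: 1.95
ee_pos: [0.4613, 0.2851, 0.1309]
tcp_rot: [0.85, 0.527, -0.002, -0.001]
contact_force: [1.0, -0.4, 0.7]
width: 0.0006
[0.46128471 0.28509383 0.13094261] 0.0005561390285089207
```

View pics/w1.png

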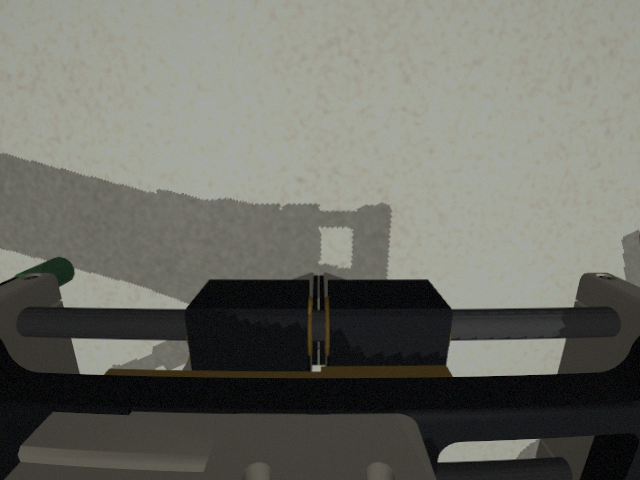

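The wrist view shows the closed fingers at about (320,330) with the camera facing away from the lever, so I'll track the push by force and position.

```bash
python3 -m inch '[0,0.015,-0.002,0,0,0,0, 0,0.022,-0.003,0,0,0,0, 0,0.029,-0.004,0,0,0,0, 0,0.034,-0.004,0,0,0,0, 0,0.039,-0.004,0,0,0,0]'; python3 -m inch '[0,0.005,0,0,0,0,0, 0,0.010,0.001,0,0,0,0, 0,0.015,0.003,0,0,0,0, 0,0.02,0.004,0,0,0,0, 0,0.025,0.004,0,0,0,0]';python3 - <<'E'
from h import *
d=snapshot('scene');cv2.imwrite('pics/s2.png',cv2.resize(d['frame'][140:270,280:500,::-1],None,fx=3,fy=3))
E
```

```text
time: 2.5
ee_pos: [0.5002, 0.2804, 0.1309]
tcp_rot: [0.85, 0.527, -0.003, -0.001]
contact_force: [-4.1, -1.1, 1.1]
width: 0.0003
time: 3.0
ee_pos: [0.5231, 0.2851, 0.1298]
tcp_rot: [0.85, 0.527, -0.004, -0.002]
contact_force: [-5.6, 1.9, 0.7]
width: 0.0004
```

View pics/s2.png

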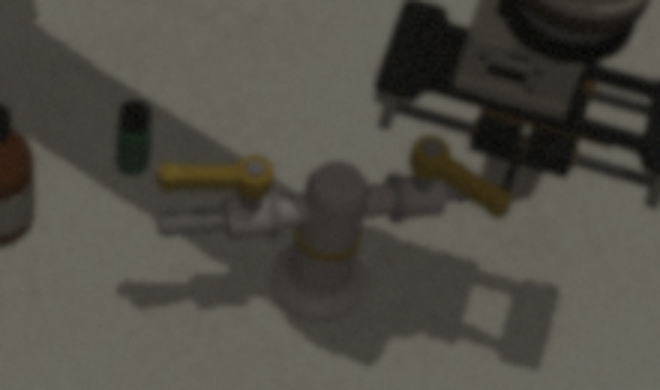

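The lever is turning: its tip is at about (500,205) in the crop and the hub at (430,155). The finger is on its outer side. I'll continue along the arc.

```bash
python3 -m inch '[0,0.004,0,0,0,0,0, 0,0.008,-0.001,0,0,0,0, 0,0.011,-0.004,0,0,0,0, 0,0.014,-0.007,0,0,0,0, 0,0.017,-0.011,0,0,0,0]'; python3 -m inch '[0,0.002,-0.003,0,0,0,0, 0,0.003,-0.006,0,0,0,0, 0,0.004,-0.008,0,0,0,0, 0,0.005,-0.010,0,0,0,0, 0,0.005,-0.010,0,0,0,0]'
```

```text
time: 3.55
ee_pos: [0.5403, 0.2757, 0.1296]
tcp_rot: [0.85, 0.527, -0.004, -0.002]
contact_force: [-4.7, 3.0, -0.0]
width: 0.0006
time: 4.05
ee_pos: [0.5456, 0.2657, 0.1296]
tcp_rot: [0.85, 0.527, -0.004, -0.002]
contact_force: [-2.8, 2.2, 0.1]
width: 0.0006
```

```bash
python3 -m inch '[0,0,-0.002,0,0,0,0, 0,0,-0.003,0,0,0,0, 0,0,-0.004,0,0,0,0]'; python3 -m inch '[0,0,-0.001,0,0,0,0, 0,0,-0.002,0,0,0,0]'; python3 -m inch '[0,0,-0.001,0,0,0,0, 0,0,-0.002,0,0,0,0]'
```

```text
time: 4.35
ee_pos: [0.5457, 0.2644, 0.13]
tcp_rot: [0.849, 0.528, -0.002, -0.004]
contact_force: [-2.5, 8.5, -2.6]
width: 0.0008
time: 4.55
ee_pos: [0.5457, 0.2644, 0.1301]
tcp_rot: [0.849, 0.529, -0.001, -0.005]
contact_force: [-2.0, 8.3, -2.3]
width: 0.0007
time: 4.75
ee_pos: [0.5456, 0.2645, 0.1302]
tcp_rot: [0.849, 0.529, 0.0, -0.006]
contact_force: [-1.5, 9.1, -3.1]
width: 0.0001
```

Motion stalled at y=0.2644 while the force rose to 9 N, so the lever is at its stop. I'll back off, lift and check with the camera.

```bash
python3 -m inch '[0,0.002,0.015,0,0,0,0, 0,0.002,0.03,0.0,0,0,0, 0,0.002,0.035,0.03,0,0,0, 0,0.002,0.035,0.06,0,0,0, 0,0.002,0.035,0.09,0,0,0]'
python3 - <<'E'
from h import *
d=snapshot('scene');cv2.imwrite('pics/s3.png',cv2.resize(d['frame'][140:270,280:500,::-1],None,fx=3,fy=3))
s=read_state();print(s['ee_pos'],R.from_quat(s['tcp_rot']).as_matrix()[:,0])
E
```

```text
time: 5.25
ee_pos: [0.5481, 0.3002, 0.2212]
tcp_rot: [0.848, 0.529, 0.0, -0.005]
contact_force: [0.6, 0.1, 0.7]
width: 0.0006
[0.55075635 0.30171755 0.22728368] [0.43980146 0.89799986 0.01307373]
```

View pics/s3.png

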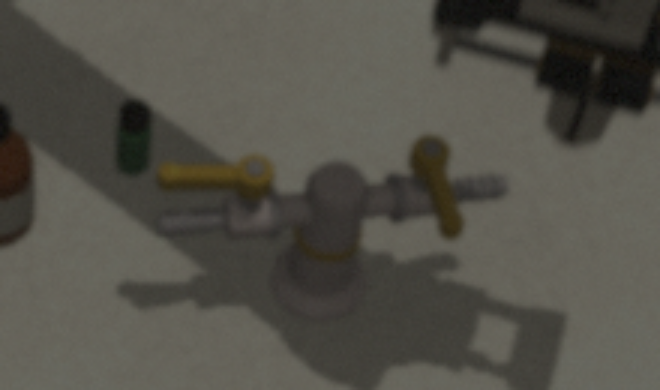

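The lever now goes from its hub at (430,155) to its tip at (452,230), across the nozzle. I'll measure the angle.

```bash
cat > meas.py <<'E'
from h import *
for n in("top","scene"):
    d=snapshot(n);f=d['frame'];hsv=cv2.cvtColor(f,cv2.COLOR_RGB2HSV)
    m=cv2.inRange(hsv,(15,100,50),(35,255,255))
    k,l,st,c=cv2.connectedComponentsWithStats(m)
    for i in range(1,k):
        if st[i,4]<40 or not 150<c[i,0]<480 or not 120<c[i,1]<300: continue
        ys,xs=np.where(l==i);P=ray(d,np.c_[xs,ys],.134)[:,:2]
        a=np.linalg.svd(P-P.mean(0),full_matrices=False)[2][0];t=(P-P.mean(0))@a
        print(n,st[i],'deg',np.degrees(np.arctan2(a[1],a[0]))%180,'ends',(P.mean(0)+a*t.min()).round(4),(P.mean(0)+a*t.max()).round(4))
E
python3 meas.py
```

```text
top [203 227  13  36 237] deg 2.2581491600228674 ends [0.562  0.2386] [0.4893 0.2357]
top [259 247  36  13 242] deg 84.4702829948264 ends [0.5077 0.1328] [0.5006 0.06  ]
scene [418 187  16  32 182] deg 2.7924069714936643 ends [0.4925 0.2362] [0.5673 0.2398]
scene [333 193  38  13 296] deg 82.07848964328932 ends [0.5128 0.132 ] [0.503  0.0617]
```

Left lever measures 2.3–2.8°, against 2.4° expected when square to the outlet, so it's shut. Next is the right lever, with the same path mirrored.

```bash
python3 -m inch '[0,0,-0.045,0,0,0,0, 0,0,-0.09,0,0,0,0, 0,0,-0.135,0,0,0,0, 0,0,-0.18,0,0,0,0, 0,0,-0.215,0,0,0,0]'; python3 -m inch '[0,-0.002,-0.016,0,0,0,0, 0,-0.002,-0.016,0,0,0,0]'
```

```text
time: 5.9
ee_pos: [0.5495, 0.0823, 0.2221]
tcp_rot: [0.849, 0.528, 0.002, -0.005]
contact_force: [0.9, -1.0, 0.5]
width: 0.0003
time: 6.1
ee_pos: [0.5471, 0.0617, 0.221]
tcp_rot: [0.851, 0.525, 0.001, -0.004]
contact_force: [0.4, -0.1, -1.5]
width: 0.0003
```

```bash
python3 -m inch '[0,0,0.005,-0.025,0,0,0, 0,0,0.01,-0.05,0,0,0, 0,0,0.01,-0.07,0,0,0, 0,0,0.01,-0.085,0,0,0, 0,0,0.01,-0.09,0,0,0]'; python3 -m inch '[0,0,0,0,0,0,0, 0,0,0,0,0,0,0]'
```

```text
time: 6.6
ee_pos: [0.5456, 0.0733, 0.1286]
tcp_rot: [0.85, 0.526, -0.001, -0.005]
contact_force: [-0.3, 0.2, -0.1]
width: 0.0006
time: 6.8
ee_pos: [0.5457, 0.0744, 0.1287]
tcp_rot: [0.85, 0.527, -0.001, -0.005]
contact_force: [-0.4, -0.8, 0.5]
width: 0.0008
```

```bash
python3 -m inch '[0,-0.015,0,0.002,0,0,0, 0,-0.022,0,0.002,0,0,0, 0,-0.029,0.001,0.002,0,0,0, 0,-0.034,0.001,0.002,0,0,0, 0,-0.039,0.001,0.002,0,0,0]'; python3 -m inch '[0,-0.005,0,0,0,0,0, 0,-0.01,-0.001,0,0,0,0, 0,-0.015,-0.003,0,0,0,0, 0,-0.02,-0.004,0,0,0,0, 0,-0.024,-0.004,0,0,0,0]'
```

```text
time: 7.3
ee_pos: [0.5078, 0.0758, 0.1315]
tcp_rot: [0.85, 0.527, 0.001, -0.005]
contact_force: [4.1, -0.1, 0.3]
width: 0.0004
time: 7.8
ee_pos: [0.4849, 0.0711, 0.1321]
tcp_rot: [0.85, 0.526, 0.002, -0.004]
contact_force: [5.7, -1.0, 0.1]
width: 0.0003
```

```bash
python3 -m inch '[0,-0.004,0,0,0,0,0, 0,-0.008,0.001,0,0,0,0, 0,-0.011,0.004,0,0,0,0, 0,-0.014,0.007,0,0,0,0, 0,-0.016,0.01,0,0,0,0]'
```

```text
time: 8.3
ee_pos: [0.4693, 0.0799, 0.1324]
tcp_rot: [0.851, 0.526, 0.002, -0.003]
contact_force: [4.7, -3.6, 0.7]
width: 0.0005
```

```bash
python3 -m inch '[0,-0.002,0.003,0,0,0,0, 0,-0.004,0.006,0,0,0,0, 0,-0.005,0.008,0,0,0,0, 0,-0.006,0.01,0,0,0,0]';python3 -m inch '[0,0,0.001,0,0,0,0, 0,0,0.002,0,0,0,0, 0,0,0.003,0,0,0,0]'; python3 -m inch '[0,0,0.001,0,0,0,0, 0,0,0.002,0,0,0,0, 0,0,0.003,0,0,0,0]'
```

```text
time: 8.7
ee_pos: [0.4631, 0.0892, 0.1323]
tcp_rot: [0.851, 0.525, 0.002, -0.003]
contact_force: [4.1, -3.4, 0.8]
width: 0.0007
time: 9.0
ee_pos: [0.4626, 0.092, 0.1321]
tcp_rot: [0.851, 0.525, 0.001, -0.003]
contact_force: [1.0, -3.7, 1.4]
width: 0.0004
time: 9.3
ee_pos: [0.4621, 0.0945, 0.132]
tcp_rot: [0.851, 0.525, 0.0, -0.003]
contact_force: [1.5, -5.8, 2.3]
width: 0.0006
```

```bash
python3 -m inch '[0,0,0.001,0,0,0,0, 0,0,0.002,0,0,0,0, 0,0,0.003,0,0,0,0]'; python3 -m inch '[0,0,0.001,0,0,0,0, 0,0,0.002,0,0,0,0]'; python3 meas.py
```

```text
time: 9.6
ee_pos: [0.462, 0.0951, 0.132]
tcp_rot: [0.851, 0.525, -0.001, -0.002]
contact_force: [2.0, -12.2, 4.4]
width: 0.0003
time: 9.8
ee_pos: [0.462, 0.0951, 0.132]
tcp_rot: [0.852, 0.524, -0.002, -0.001]
contact_force: [1.8, -10.2, 4.5]
width: 0.0004
top [202 227  12  36 228] deg 1.71114545226078 ends [0.5622 0.2391] [0.4893 0.237 ]
scene [357 177  13  29 173] deg 0.5619708085023131 ends [0.457  0.1203] [0.5258 0.121 ]
scene [418 186  16  33 225] deg 2.3045681877336888 ends [0.4901 0.2361] [0.5673 0.2392]
```

It stalled at the stop with 12 N. I'll back off, lift clear and check both levers and the objects.

```bash
python3 -m inch '[0,-0.002,-0.015,0,0,0,0, 0,-0.002,-0.03,0,0,0,0, 0,-0.002,-0.032,0.03,0,0,0, 0,-0.002,-0.032,0.06,0,0,0, 0,-0.002,-0.032,0.1,0,0,0]'; python3 -m inch '[0,0.04,0,0.02,0,0,0, 0,0.08,0,0.03,0,0,0, 0,0.12,0,0.03,0,0,0, 0,0.15,0,0.03,0,0,0, 0,0.15,0,0.03,0,0,0]'; python3 meas.py
python3 - <<'E'
from h import *
d=snapshot('scene');cv2.imwrite('pics/s4.png',d['frame'][:,:,::-1])
E
```

```text
time: 10.4
ee_pos: [0.4576, 0.064, 0.2313]
tcp_rot: [0.851, 0.525, -0.004, -0.003]
contact_force: [1.4, -0.2, 0.3]
width: 0.0002
time: 10.9
ee_pos: [0.6098, 0.0653, 0.2599]
tcp_rot: [0.851, 0.525, -0.004, -0.004]
contact_force: [-0.8, 0.6, -0.7]
width: 0.0003
top [202 227  13  36 239] deg 3.5216985771762666 ends [0.5622 0.2398] [0.4893 0.2353]
scene [418 186  16  33 227] deg 1.9469603286574109 ends [0.4901 0.2364] [0.5673 0.239 ]
scene [363 198   7   8  41] deg 168.84116453085448 ends [0.5091 0.1245] [0.5258 0.1212]
scene [382 222  16   5  40] deg 82.66096899543403 ends [0.5727 0.1445] [0.5763 0.1724]
```

View pics/s4.png

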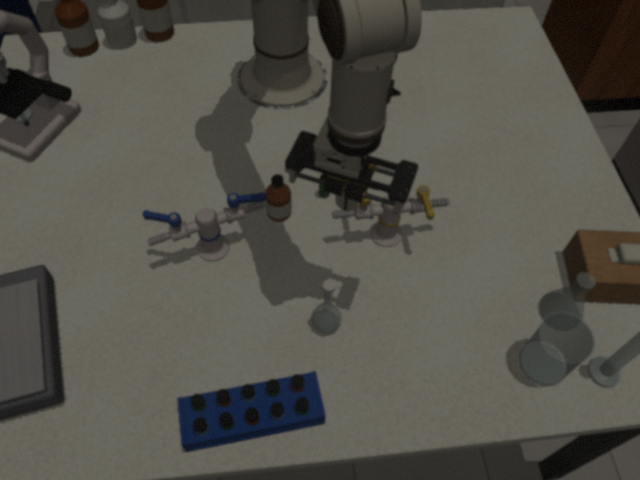

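The gripper hides the right lever, which is near (363,190). The blue levers, bottle and flask look unmoved. I'll move the arm aside, to the left.

```bash
python3 -m inch '[0,-0.01,0.045,0,0,0,0, 0,-0.03,0.09,0,0,0,0, 0,-0.05,0.135,0,0,0,0, 0,-0.07,0.18,0,0,0,0, 0,-0.09,0.22,0,0,0,0]'; python3 -m inch '[0,-0.03,0.045,0,0,0,0, 0,-0.06,0.09,0,0,0,0, 0,-0.09,0.13,0,0,0,0, 0,-0.12,0.17,0,0,0,0, 0,-0.12,0.17,0,0,0,0]'; python3 meas.py
python3 - <<'E'
from h import *
a=cv2.imread('pics/top0.png');f=snapshot('top')['frame'][:,:,::-1].copy()
cv2.imwrite('pics/t5.png',np.vstack([cv2.resize(x[150:330,170:480],None,fx=1.65,fy=1.65) for x in(a,f)]))
E
```

```text
time: 11.55
ee_pos: [0.5131, 0.2876, 0.2606]
tcp_rot: [0.85, 0.526, -0.005, -0.004]
contact_force: [0.3, 0.3, 0.1]
width: 0.0005
time: 12.05
ee_pos: [0.385, 0.4631, 0.2612]
tcp_rot: [0.848, 0.531, -0.006, -0.006]
contact_force: [-0.1, -1.1, 0.3]
width: 0.0006
top [202 227  13  36 236] deg 3.0181435062628736 ends [0.5622 0.2397] [0.4892 0.2358]
top [259 247  12  36 236] deg 2.4710627349932395 ends [0.5189 0.1212] [0.4467 0.1181]
scene [356 173  15  32 201] deg 3.023893639519572 ends [0.4464 0.1185] [0.5236 0.1226]
scene [418 185  16  34 228] deg 179.8303040367638 ends [0.4879 0.2385] [0.5673 0.2382]
```

View pics/t5.png

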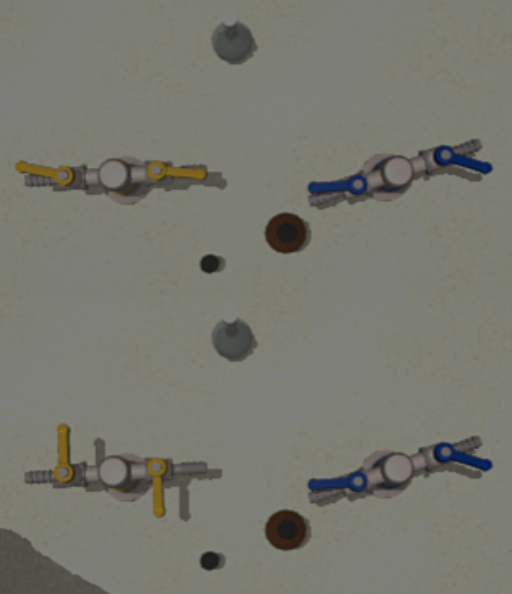

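Both yellow levers stand square across their nozzles: left (63,472) to (63,430), right (157,467) to (158,512). Everything else is where it was in the upper, "before" half.

```bash
python3 -c "from cell import *;print(sign_off())"
```

```text
the job is handed in; nothing more can be done
None
```

Both yellow gas cocks are shut. I pushed each lever clockwise with the closed fingertips until it stalled at its stop, then backed the arm off clear of everything and handed in the job at about 12 s.

- **Lever angles:** the last top view put both levers at 2.5–3.0°, against about 2.4° for square across the nozzle. The scene camera read 3.0° for the right lever but about 0° for the left. That is a disagreement of up to 3° on the left lever, within the 7° allowed.
- **Forces:** the highest reading was about 13 N, at the right lever's stop; the limit is 35 N.
- **Other objects:** in before-and-after top views, the blue levers, vial, bottle and flask show no visible movement.

No check failed, but sign-off reports no verdict.

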